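Tap the proud sherds home

TASK

Three restored clay pieces on the table each have one freshly glued sherd standing a few millimetres proud of the top. With shut fingertips press these sherds down gently until they are flush, first the one on the flat square tile, then the one on the tall upturned jar, last the one on the wide upturned bowl. Do not press hard, pinch or lift anything, leave all the other things where they are, and finish clear of everything.

Things in the scene. Friction and masses are not known exactly. Their poses are not given: they have to be found in the camera images.
- tile: the flat square clay tile, 110 x 110 mm, its top 42 mm above the table; it sits on a springy cork ring, fixed in place on the table, and hardly yields up to about 8 N, then sinks about 1 mm for each further 2.5 N. Origin on its upright axis at its underside, 14 mm above the table; z up
- tile_sherd_top (a point): centre of the top face of the tile's loose sherd, a flat five-sided clay chip about 40 mm across, edged by a cream line of adhesive, 28 mm off the tile's middle, towards one corner; it goes down with the sherd; z up
- tile_flush (a point): where the top centre of the tile's sherd lies once it is fully home (level with the tile's surface within 1 mm); moves only with the tile
- tile_sherd (a joint): how far the tile's sherd has gone in, in m: starts at 0 to 0.003, 0.008 is fully home against its seat (8 mm minus this is how far it stands proud), negative is pulled out. It slides straight down, needs about 5 to 6 N, and stays where it is left; nothing springs it back
- jar: the tall clay jar standing upside down, 110 mm across at the belly, its flat round base (76 mm across) uppermost, 138 mm above the table; it sits on a springy cork ring, fixed in place on the table, and hardly yields up to about 8 N, then sinks about 1 mm for each further 2.5 N. Origin on its upright axis at its underside, 14 mm above the table; z up
- jar_sherd_top (a point): centre of the top face of the jar's loose sherd, a flat five-sided clay chip about 40 mm across, edged by a cream line of adhesive, on the flat base, 8 mm off its middle; it goes down with the sherd; z up
- jar_flush (a point): where the top centre of the jar's sherd lies once it is fully home (level with the jar's surface within 1 mm); moves only with the jar
- jar_sherd (a joint): how far the jar's sherd has gone in, in m: starts at 0 to 0.003, 0.008 is fully home against its seat (8 mm minus this is how far it stands proud), negative is pulled out. It slides straight down, needs about 5 to 6 N, and stays where it is left; nothing springs it back
- bowl: the wide clay bowl standing upside down, 146 mm across at the rim, its flat round foot (82 mm across) uppermost, 80 mm above the table; it sits on a springy cork ring, fixed in place on the table, and hardly yields up to about 8 N, then sinks about 1 mm for each further 2.5 N. Origin on its upright axis at its underside, 14 mm above the table; z up
- bowl_sherd_top (a point): centre of the top face of the bowl's loose sherd, a flat five-sided clay chip about 40 mm across, edged by a cream line of adhesive, on the flat foot, 9 mm off its middle; it goes down with the sherd; z up
- bowl_flush (a point): where the top centre of the bowl's sherd lies once it is fully home (level with the bowl's surface within 1 mm); moves only with the bowl
- bowl_sherd (a joint): how far the bowl's sherd has gone in, in m: starts at 0 to 0.003, 0.008 is fully home against its seat (8 mm minus this is how far it stands proud), negative is pulled out. It slides straight down, needs about 5 to 6 N, and stays where it is left; nothing springs it back
- glue_jar: small screw-top jar, 36 mm across, 55 mm tall, standing between two of the pieces; loose, to be left alone. Origin at the middle of its underside
- weight: small turned brass weight, 34 mm across, 47 mm tall, standing between two of the pieces; loose, to be left alone. Origin at the middle of its underside
- tape_roll: roll of tape lying flat, 84 mm across, 24 mm tall, at the far side; loose, to be left alone. Origin at the middle of its underside
- beaker: white ceramic beaker, 68 mm across, 75 mm tall, at the far side; loose, to be left alone. Origin at the middle of its underside
- soft_brush: brush 170 mm long, lying at the robot's left; its own x axis runs along it; loose, to be left alone. Origin at the underside, near its middle
- spatula: spatula 190 mm long, lying at the robot's right; its own x axis runs along it; loose, to be left alone. Origin at the underside, near its middle
- sherd_bowl: small clay bowl, mouth up, 120 mm across, 50 mm tall, at the far side (not one of the pieces to work on); loose, to be left alone. Origin at the middle of its underside
Mind the look-alikes: they are no part of the job. What is shaped like the part that bears bowl but pink is not meant. What is shaped like the part that bears jar but blue is not meant.

How it is judged:
On the way, in this order (a step that is already met when the one before it is completed fails the run):
1. the tile's sherd is home, the later ones still standing proud (value of joint tile_sherd above 0.0065 m and value of joint each of jar_sherd, bowl_sherd below 0.0045 m), for 0.2 s.
2. the jar's sherd is home, the later ones still standing proud (value of joint each of tile_sherd, jar_sherd above 0.0065 m and value of joint bowl_sherd below 0.0045 m), for 0.2 s.
3. the bowl's sherd is home (value of joint each of tile_sherd, jar_sherd, bowl_sherd above 0.0065 m), for 0.2 s.
At the end, for the whole second after the job is handed in: All three sherds are home (within 1.5 mm of fully in), having gone in the order tile, jar, bowl, and every loose bystander is within 15 mm of where it began (all of step 3 and distance of each of glue_jar, weight, tape_roll, beaker, soft_brush, spatula, sherd_bowl from where it was at the start of the episode below 0.015 m); the robot touches nothing.
It fails at once if a sherd pushed in before the one named ahead of it was home ((value of joint jar_sherd above 0.0045 m and value of joint tile_sherd below 0.006 m) or (value of joint bowl_sherd above 0.0045 m and value of joint jar_sherd below 0.006 m)).
It fails at once if a sherd lifted or pulled out more than 3 mm (value of joint any of tile_sherd, jar_sherd, bowl_sherd below -0.003 m).
It fails at once if one of the three pieces or its sherd pressed or struck hard, over 25 N (contact force between any of the fingers, the arm and tile above 25 N or contact force between any of the fingers, the arm and jar above 25 N or contact force between any of the fingers, the arm and bowl above 25 N).
It fails at once if a bystander moved over 15 mm, lifted or tipped ((distance of glue_jar from where it was at the start of the episode above 0.015 m or angle between glue_jar's own z axis and vertical above 0.3 rad) or (distance of weight from where it was at the start of the episode above 0.015 m or angle between weight's own z axis and vertical above 0.3 rad) or (distance of tape_roll from where it was at the start of the episode above 0.015 m or angle between tape_roll's own z axis and vertical above 0.3 rad) or (distance of beaker from where it was at the start of the episode above 0.015 m or angle between beaker's own z axis and vertical above 0.3 rad) or distance of soft_brush from where it was at the start of the episode above 0.015 m or distance of spatula from where it was at the start of the episode above 0.015 m or (distance of sherd_bowl from where it was at the start of the episode above 0.015 m or angle between sherd_bowl's own z axis and vertical above 0.3 rad)).
It also fails if it takes over 54 s, if anything falls off the work surface, if the arm or the gripper's body presses on something with over 40 N, if the wrist force passes 120 N, or if a joint passes its speed limit or range.

ROBOT

A 6-joint arm with a two-finger parallel gripper is mounted at the origin on the work surface. World frame = base frame: x ahead of the robot, y to its left, z up, the work surface at z = 0. Lengths are in m, angles in rad, forces in N, time in s.
With the tool pointing down it reaches from about 0.225 to 0.725 m from the base axis. Payload 3.1 kg.
Tool frame: the origin (TCP) lies at the very end of the fingers, on their centre line; the grasp point (between the pads) lies 19 mm behind it; z points along the fingers, y is the direction in which the jaws open and shut (so a half turn about z gives the same grasp; the last joint's range is limited). The gripper opens to 85 mm and grips with 20 to 120 N. Pads are 22 mm wide; open, the fingers measure 114 mm over their backs; the gripper's body (76 mm by 85 mm) begins 54 mm behind the grasp point. The pads swing forward as they close: fully open they stand 13 mm farther back than shut.
Start: joints at [1.134, 0.048, 0.099, 1.622, 0, 1.443], TCP at [0.16, 0.5, 0.231] pointing down, gripper open.
Joint ranges: [-2.91, 2.91], [-0.99, 1.94], [-1.21, 1.42], [-2.12, 2.29], [-1.49, 1.47], [-3.14, 3.14]. Speed limits (rad/s): [2.79, 2.79, 3.14, 3.14, 3.14, 3.14].

INTERFACE

Orientations are given as a unit quaternion [w, x, y, z].
In Python, from station import manip gives the robot as it stands.
- The arm moves only by the tool carry_out, never from a script. Its argument "moves" is a list of rows, each a list of 7 numbers: the shift along the world's x, y, z in mm, then the turn, a rotation vector about the world's x, y, z in degrees, then the finger opening in mm, from 0 to 85.4. In form: [[x, y, z, ax, ay, az, gripper], ...]. A call has 1 to 20 rows; each row shifts and turns the commanded pose from where the row before left it; what a row does not reach is not made up. A row lasts 1/8 s, in which the tool goes at most 62.5 mm and 10.7 degrees, less where a joint would pass 70% of its speed; a pose out of reach is approached as far as the arm can. A call is refused whole if a number of a shift passes 62.5 or a number of a turn 10.7, either way. A call with a gripper value outside its range is refused whole. The fingers move at their own pace and stop on an object; "force" is the grip in N (left out, the last holds). Time passes only in rows, so rows that do not move let the fingers close. It gives the time, the measured TCP pose, the force and the opening at its end, in the units of the state.
- manip.read_state(): the state, without advancing time (a new reading comes with each control period).
- manip.read_camera(name): name is "scene" or "top"; returns a dict with "pixels" (384x512x3 uint8, red, green, blue), "intrinsics" (3x3 intrinsics, pixels), "world_from_camera" (4x4, takes a point from camera to world coordinates). Camera axes: x right, y up, looking along -z (the intrinsics and any distortion apply to the point x, -y, -z); pixel columns grow to the right and rows downward; lengths in m; the calibration is good to about 2 mm. A picture is of the moment at which its call begins. There is no depth.
- manip.job_done(): hands the job in, once; it reports no verdict.
The state is a dict: "t": time; "joints": joint angles; "joint_vel": joint speeds; "joint_torque": joint torques, N m; "ee_pos": TCP position; "eef_rot": TCP orientation; "force": force on the tool from outside, world axes, zero at the start; "wrist_torque": the same for the moment, N m; "gripper_width": opening from 0.0 (shut) to 1.0 (fully open).
Only numpy, scipy, OpenCV 4.12 (cv2) and the standard library are available. Lean on these libraries where they do the work, as an engineer would, in place of code of your own. Each camera call takes 0.05 s, during which the arm holds its last target.

## Working session

There is one attempt and no reset: what is moved stays moved. The work goes in short steps, Python scripts to look and compute and a tool call to move; the robot and the scene stay as the last step left them, time stands still between calls to the robot, and variables do not carry over. Pictures are saved under pics/ and viewed, and the job is handed in when it is done.

Besides the shell and the picture viewer there is one more tool, called after "Request:" as name(argument=value, ...) on one line, values as JSON. carry_out: Moves the arm, as the interface text tells. Its arguments: {"type":"object","properties":{"moves":{"type":"array","items":{"type":"array","items":{"type":"number"}}},"force":{"type":"number"}},"required":["moves"]}

```bash
mkdir -p pics; ls; python3 - <<'E'
from station import manip
import cv2, numpy as np
for n in ["scene","top"]:
    c=manip.read_camera(n); cv2.imwrite(f"pics/{n}0.png",c["pixels"][:,:,::-1])
    np.savez(f"{n}0.npz",**{k:np.array(v) for k,v in c.items()})
    print(n,c["intrinsics"],np.round(c["world_from_camera"],4),[k for k in c])
print(manip.read_state())
E
```

```text
pics
scene [[461.57926759   0.         259.27400625]
 [  0.         461.57926759 192.29562684]
 [  0.           0.           1.        ]] [[-0.8508 -0.4488  0.2732  0.8828]
 [ 0.5254 -0.7336  0.431   0.6104]
 [ 0.007   0.5103  0.86    1.2469]
 [ 0.      0.      0.      1.    ]] ['pixels', 'intrinsics', 'world_from_camera']
top [[453.86710609   0.         255.30374195]
 [  0.         453.86710609 188.4175421 ]
 [  0.           0.           1.        ]] [[-1.2390e-01  9.6850e-01 -2.1580e-01  2.3060e-01]
 [-9.9230e-01 -1.2120e-01  2.5900e-02  6.8800e-02]
 [-1.1000e-03  2.1730e-01  9.7610e-01  1.5362e+00]
 [ 0.0000e+00  0.0000e+00  0.0000e+00  1.0000e+00]] ['pixels', 'intrinsics', 'world_from_camera']
{'t': 0.1, 'joints': array([1.13418768e+00, 4.86832514e-02, 9.77319852e-02, 1.62200270e+00,
       2.71591072e-05, 1.44298293e+00]), 'joint_vel': array([ 0.00110861, -0.00166852,  0.00262293, -0.00060565, -0.00041991,
       -0.00039726]), 'joint_torque': array([ 2.41545538e-03, -3.39853120e+01,  3.20934641e+01,  1.58381701e-02,
       -6.96540587e-05,  1.08906693e-05]), 'ee_pos': array([0.15932543, 0.49965352, 0.23021951]), 'eef_rot': array([-3.13472475e-04,  1.53784840e-01,  9.88103769e-01, -1.03236398e-03]), 'force': array([ 0.55887905,  0.16058373, -0.267471  ]), 'wrist_torque': array([ 0.04227582, -0.02112223, -0.02432359]), 'gripper_width': 0.9990340667471439}
```

View pics/scene0.png

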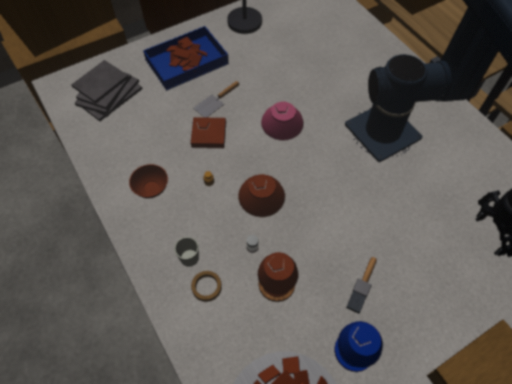

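View pics/top0.png

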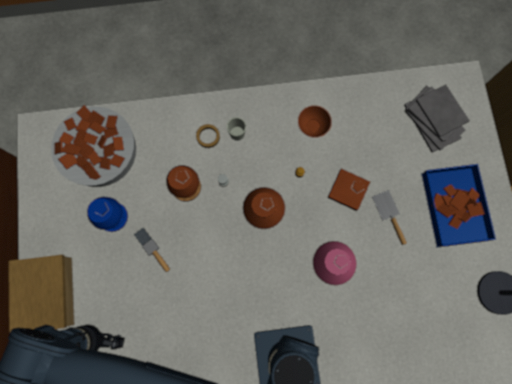

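In the top view the tile is at (349,189), the brown jar at (183,182) and the brown bowl at (264,207). Things that could be mistaken for them: the pink bowl (335,263), the blue jar (107,213), the mouth-up sherd bowl (314,121), the loose sherds on the plate (93,145) and the tray (459,205). I choose the three brown ones and check them in a close crop.

```bash
python3 - <<'E'
import cv2, numpy as np
def crop(n,c,r=32):
    im=np.load(n+"0.npz")["pixels"][:,:,::-1]
    x,y=c; p=im[y-r:y+r,x-r:x+r]
    p=cv2.resize(p,(390,390),interpolation=cv2.INTER_CUBIC)
    return np.clip(p.astype(float)*1.8,0,255).astype(np.uint8)
T=[crop("top",c,26) for c in [(349,189),(183,182),(264,207)]]
S=[crop("scene",c,30) for c in [(209,132),(278,275),(262,195)]]
cv2.imwrite("pics/crops.png",cv2.resize(np.vstack([np.hstack(T),np.hstack(S)]),(800,533)))
E
```

```text
(no output)
```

View pics/crops.png

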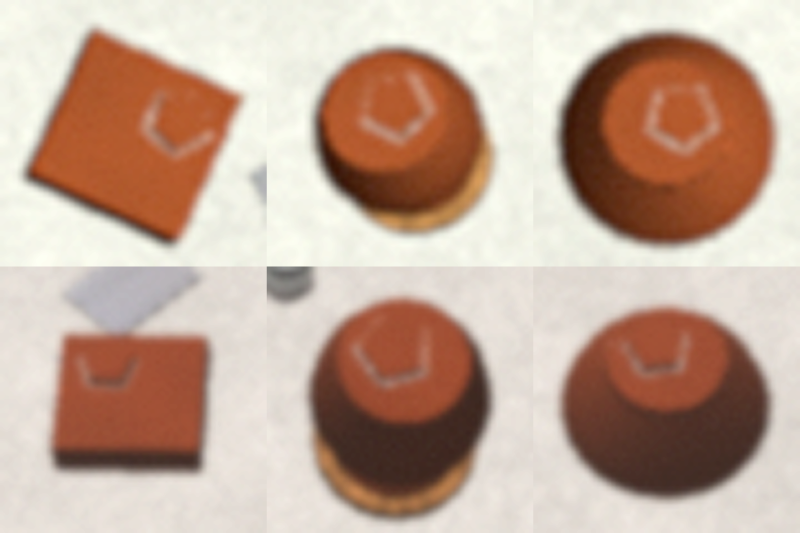

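```bash
cat > h.py <<'E'
import numpy as np
def ray(n,uv):
    d=np.load(f"{n}0.npz");K=d["intrinsics"];T=d["world_from_camera"]
    p=np.linalg.inv(K)@[uv[0],uv[1],1]; v=T[:3,:3]@[p[0],-p[1],-p[2]]
    return T[:3,3],v/np.linalg.norm(v)
def atz(n,uv,z):
    o,v=ray(n,uv); return o+v*(z-o[2])/v[2]
def proj(n,P):
    d=np.load(f"{n}0.npz");K=d["intrinsics"];T=d["world_from_camera"]
    q=T[:3,:3].T@(np.asarray(P)-T[:3,3]); q=K@[q[0],-q[1],-q[2]]; return q[:2]/q[2]
E
python3 - <<'E'
from h import *
import cv2
def C(o,r,px,w):   # crop px -> image px
    s=266.67/(2*r); return (o[0]-r+px[0]/s-.5+.0,o[1]-r+px[1]/s-.5)
R=np.round
t=C((349,189),26,(180,122),0); j=C((183,182),26,(130,108),0); b=C((264,207),26,(149,118),0)
ts=C((209,132),30,(108,95),0); js=C((278,275),30,(126,83),0); bs=C((262,195),30,(122,73),0)
for n,a,c,z in [("tile",t,ts,.045),("jar",j,js,.141),("bowl",b,bs,.083)]:
    print(n,R(a,1),R(atz("top",a,z)*1e3),R(atz("scene",c,z)*1e3))
# tile corners
cs=[C((349,189),26,p,0) for p in [(96,30),(243,98),(172,243),(28,175)]]
W=[atz("top",c,.042) for c in cs]; W=np.array(W)
print("tile corners",R(W*1e3),"mean",R(W.mean(0)*1e3),"edges",R(np.linalg.norm(W-np.roll(W,1,0),axis=1)*1e3))
cs=[C((209,132),30,p,0) for p in [(63,70),(209,72),(204,203-0),(55,187)]]
print("scene corners",R(np.array([atz("scene",c,.042) for c in cs])*1e3))
# dark-free segmentation of tops
for n,c,z in [("glue?",(223,180),.0),("weight?",(300,172),.0),("beaker",(237,134),0),("tape",(208,135),.012),("sbowl",(314,121),.03),("pink",(335,263),.05),("blue",(107,213),.1)]:
    print(n,R(atz("top",c,z)*1e3))
for n,c in [("jarbase",C((183,182),26,(115,112),0)),("bowlfoot",C((264,207),26,(133,120),0))]:
    print(n,R(atz("top",c,.138 if n[0]=="j" else .08)*1e3))
E
```

```text
tile [357.6 186.3] [ 525. -314.   45.] [ 520. -318.   45.]
jar [181.8 176.6] [606. 258. 141.] [606. 257. 141.]
bowl [266.6 203.5] [497.   0.  83.] [493.  -7.  83.]
tile corners [[ 594. -270.   42.]
 [ 536. -358.   42.]
 [ 446. -295.   42.]
 [ 503. -209.   42.]] mean [ 520. -283.   42.] edges [110. 106. 110. 103.]
scene corners [[ 537. -359.   42.]
 [ 444. -300.   42.]
 [ 507. -196.   42.]
 [ 592. -265.   42.]]
glue? [614. 136.   0.]
weight? [ 609. -134.    0.]
beaker [775.  68.   0.]
tape [780. 170.  12.]
sbowl [ 779. -206.   30.]
pink [ 282. -196.   50.]
blue [527. 512. 100.]
jarbase [606. 268. 138.]
bowlfoot [498.  10.  80.]
```

Request:
carry_out(moves=[[18.3, -40.6, 0, 0, 0, 0, 0], [18.3, -40.6, 0, 0, 0, 0, 0], [18.3, -40.6, 0, 0, 0, 0, 0], [18.3, -40.6, 0, 0, 0, 0, 0], [18.3, -40.6, 0, 0, 0, 0, 0], [18.3, -40.6, 0, 0, 0, 0, 0], [18.3, -40.6, 0, 0, 0, 0, 0], [18.3, -40.6, 0, 0, 0, 0, 0], [18.3, -40.6, 0, 0, 0, 0, 0], [18.3, -40.6, 0, 0, 0, 0, 0], [18.3, -40.6, 0, 0, 0, 0, 0], [18.3, -40.6, 0, 0, 0, 0, 0], [18.3, -40.6, 0, 0, 0, 0, 0], [18.3, -40.6, 0, 0, 0, 0, 0], [18.3, -40.6, 0, 0, 0, 0, 0], [18.3, -40.6, 0, 0, 0, 0, 0], [18.3, -40.6, 0, 0, 0, 0, 0], [18.3, -40.6, 0, 0, 0, 0, 0], [18.3, -40.6, 0, 0, 0, 0, 0], [18.3, -40.6, 0, 0, 0, 0, 0]], force=20)

```text
t: 2.6
ee_pos: [0.5258, -0.3131, 0.2305]
eef_rot: [-0.001, 0.154, 0.988, 0.0]
force: [0.5, -0.5, 1.0]
gripper_width: -0.001
```

Request:
carry_out(moves=[[0, 0, -40, 0, 0, 0, 0], [0, 0, -40, 0, 0, 0, 0], [0, 0, -40, 0, 0, 0, 0], [0, 0, -25, 0, 0, 0, 0], [0, 0, -15, 0, 0, 0, 0], [0, 0, 0, 0, 0, 0, 0]])

```text
t: 3.35
ee_pos: [0.5246, -0.3111, 0.0698]
eef_rot: [-0.001, 0.154, 0.988, 0.001]
force: [-0.7, 0.9, 0.9]
gripper_width: 0.001
```

```bash
cat > look.py <<'E'
import sys,cv2,numpy as np
from station import manip
import h
tag=sys.argv[1]; P=eval(sys.argv[2]); ims=[]
for n in ["top","scene"]:
    im=manip.read_camera(n)["pixels"][:,:,::-1]; u,v=h.proj(n,P).astype(int); r=35
    v=min(max(v,r),384-r);u=min(max(u,r),512-r)
    ims.append(np.clip(1.8*cv2.resize(im[v-r:v+r,u-r:u+r],(400,400),interpolation=cv2.INTER_CUBIC).astype(float),0,255).astype(np.uint8))
cv2.imwrite(f"pics/{tag}.png",np.hstack(ims)); s=manip.read_state(); print(s["t"],s["ee_pos"],s["force"],s["wrist_torque"])
E
python3 look.py tileabove "(.525,-.312,.05)"
```

```text
3.45 [ 0.52614876 -0.31226637  0.07240231] [0.83515298 1.11566949 0.40051832] [-0.00261485 -0.01504016  0.00606874]
```

View pics/tileabove.png

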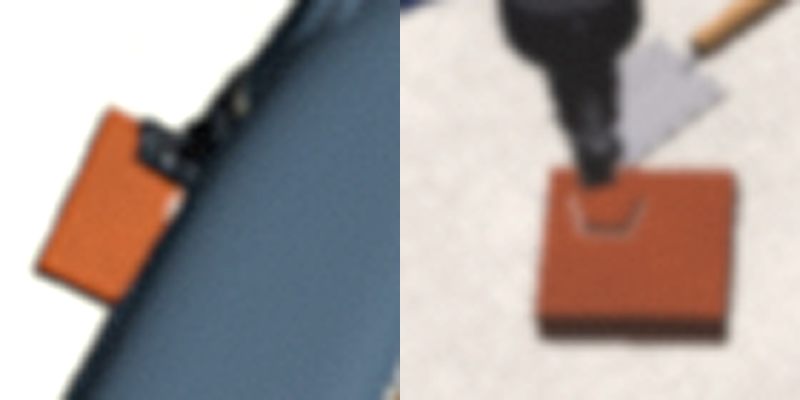

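The fingertips (598,183) hang over the tile's sherd (608,205), with the cream line visible below them. I lower slowly.

Request:
carry_out(moves=[[0, 0, -10, 0, 0, 0, 0], [0, 0, -6, 0, 0, 0, 0], [0, 0, -2, 0, 0, 0, 0], [0, 0, -1, 0, 0, 0, 0], [0, 0, -1, 0, 0, 0, 0], [0, 0, -1, 0, 0, 0, 0], [0, 0, -1, 0, 0, 0, 0], [0, 0, 0, 0, 0, 0, 0]])

```text
t: 4.45
ee_pos: [0.5255, -0.3118, 0.0493]
eef_rot: [-0.0, 0.154, 0.988, 0.0]
force: [-0.6, 0.3, 0.1]
gripper_width: -0.002
```

Request:
carry_out(moves=[[0, 0, -1, 0, 0, 0, 0], [0, 0, -1, 0, 0, 0, 0], [0, 0, -1, 0, 0, 0, 0], [0, 0, 0, 0, 0, 0, 0]])

```text
t: 4.95
ee_pos: [0.5257, -0.3119, 0.0467]
eef_rot: [0.0, 0.154, 0.988, -0.0]
force: [-1.2, 0.9, 4.7]
gripper_width: -0.002
```

Request:
carry_out(moves=[[0, 0, -1, 0, 0, 0, 0], [0, 0, -1, 0, 0, 0, 0], [0, 0, 0, 0, 0, 0, 0]])

```text
t: 5.32
ee_pos: [0.5257, -0.3119, 0.0442]
eef_rot: [0.0, 0.154, 0.988, -0.0]
force: [-0.7, 0.9, 4.6]
gripper_width: -0.001
```

Request:
carry_out(moves=[[0, 0, -1, 0, 0, 0, 0], [0, 0, -1, 0, 0, 0, 0], [0, 0, 0, 0, 0, 0, 0]])

```text
t: 5.7
ee_pos: [0.5257, -0.3119, 0.0427]
eef_rot: [0.0, 0.154, 0.988, -0.0]
force: [-1.9, 0.9, 6.0]
gripper_width: -0.003
```

Request:
carry_out(moves=[[0, 0, -0.7, 0, 0, 0, 0], [0, 0, 0, 0, 0, 0, 0]])

```text
t: 5.95
ee_pos: [0.5257, -0.312, 0.0426]
eef_rot: [0.0, 0.154, 0.988, -0.0]
force: [-2.6, 0.0, 7.9]
gripper_width: -0.001
```

Force is rising near z 42, so the sherd is probably seating. A little more to confirm.

Request:
carry_out(moves=[[0, 0, -0.7, 0, 0, 0, 0], [0, 0, 0, 0, 0, 0, 0]])

```text
t: 6.2
ee_pos: [0.5257, -0.312, 0.0421]
eef_rot: [0.0, 0.154, 0.988, -0.0]
force: [-2.6, 1.8, 8.8]
gripper_width: 0.003
```

Request:
carry_out(moves=[[0, 0, -0.7, 0, 0, 0, 0], [0, 0, 0, 0, 0, 0, 0]])

```text
t: 6.45
ee_pos: [0.5257, -0.312, 0.0417]
eef_rot: [0.0, 0.154, 0.988, -0.0]
force: [-2.3, 1.6, 9.3]
gripper_width: 0.002
```

Request:
carry_out(moves=[[0, 0, 10, 0, 0, 0, 0], [0, 0, 40, 0, 0, 0, 0], [0, 0, 40, 0, 0, 0, 0], [0, 0, 40, 0, 0, 0, 0], [0, 0, 40, 0, 0, 0, 0], [4, 40, 0, 0, 0, 0, 0], [4, 40, 0, 0, 0, 0, 0], [4, 40, 0, 0, 0, 0, 0], [4, 40, 0, 0, 0, 0, 0], [4, 40, 0, 0, 0, 0, 0]])

```text
t: 7.7
ee_pos: [0.5454, -0.1105, 0.2091]
eef_rot: [-0.001, 0.154, 0.988, 0.0]
force: [0.9, -0.4, -0.8]
gripper_width: 0.004
```

```bash
python3 look.py tiledone "(.525,-.312,.05)"
```

```text
7.8 [ 0.5455036  -0.10806513  0.20938263] [-0.50129655  0.27027947  0.01632373] [-0.09513127  0.03276331 -0.00823628]
```

View pics/tiledone.png

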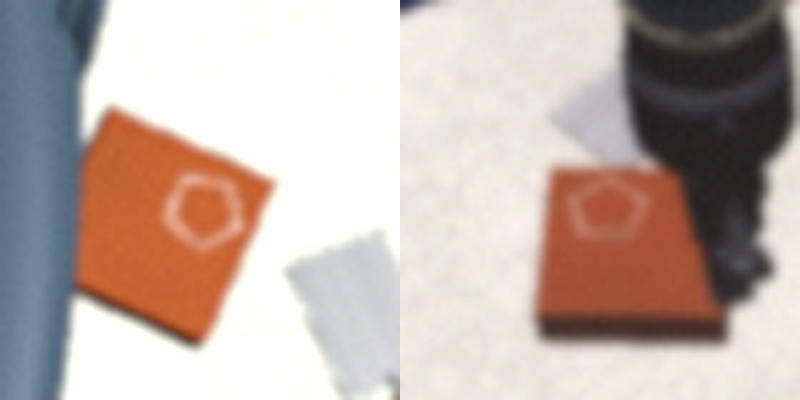

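The full cream outline of the tile sherd now shows in both views, at (203,210) and (608,210), so it is flush. Next the jar.

Request:
carry_out(moves=[[6, 36.8, 0, 0, 0, 0, 0], [6, 36.8, 0, 0, 0, 0, 0], [6, 36.8, 0, 0, 0, 0, 0], [6, 36.8, 0, 0, 0, 0, 0], [6, 36.8, 0, 0, 0, 0, 0], [6, 36.8, 0, 0, 0, 0, 0], [6, 36.8, 0, 0, 0, 0, 0], [6, 36.8, 0, 0, 0, 0, 0], [6, 36.8, 0, 0, 0, 0, 0], [6, 36.8, 0, 0, 0, 0, 0], [0, 0, -20, 0, 0, 0, 0], [0, 0, -18, 0, 0, 0, 0], [0, 0, 0, 0, 0, 0, 0]])

```text
t: 9.43
ee_pos: [0.6044, 0.2552, 0.1689]
eef_rot: [-0.002, 0.154, 0.988, -0.001]
force: [-0.5, -0.7, -0.3]
gripper_width: -0.0
```

```bash
python3 look.py jarabove "(.606,.258,.14)"
```

```text
9.525 [0.60565021 0.25557938 0.17181264] [-0.02461735 -0.32387083  0.92366524] [ 0.00025479 -0.00199571 -0.02488366]
```

View pics/jarabove.png

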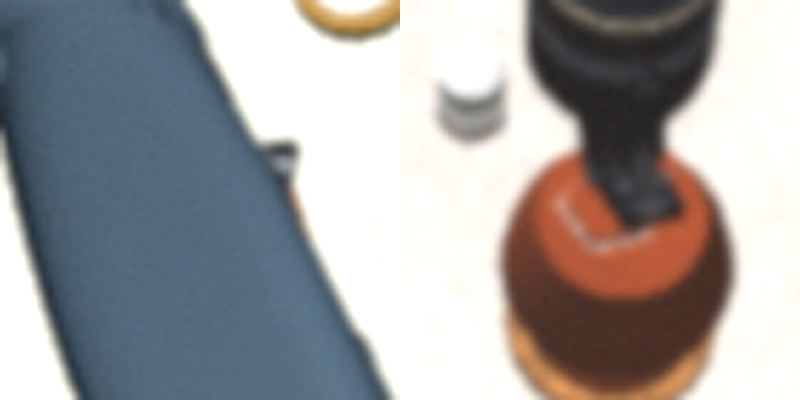

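```bash
python3 - <<'E'
import h,numpy as np
u,v=h.proj("scene",(.606,.258,.14)).astype(int)
for P in [(.605,.256,.1715),(.605,.256,.141),(.606,.258,.141)]:
    p=h.proj("scene",P); print(P,p,400+(p[0]-u+35+.5)*400/70,(p[1]-v+35+.5)*400/70)
E
```

```text
(0.605, 0.256, 0.1715) [276.32821655 257.9446047 ] 610.4469517319451 173.9691697168665
(0.605, 0.256, 0.141) [275.8654508  262.57422936] 607.8025759818313 200.4241677439628
(0.606, 0.258, 0.141) [275.95973888 263.39236476] 608.3413650437531 205.09922718997
```

```bash
python3 - <<'E'
import cv2,numpy as np
from station import manip
im=manip.read_camera("scene")["pixels"][:,:,::-1]
p=im[235:290,245:310]
p=np.clip(255*(p/255.)**.45,0,255).astype(np.uint8)
cv2.imwrite("pics/z1.png",cv2.resize(p,(650,550),interpolation=cv2.INTER_CUBIC))
E
```

```text
(no output)
```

View pics/z1.png

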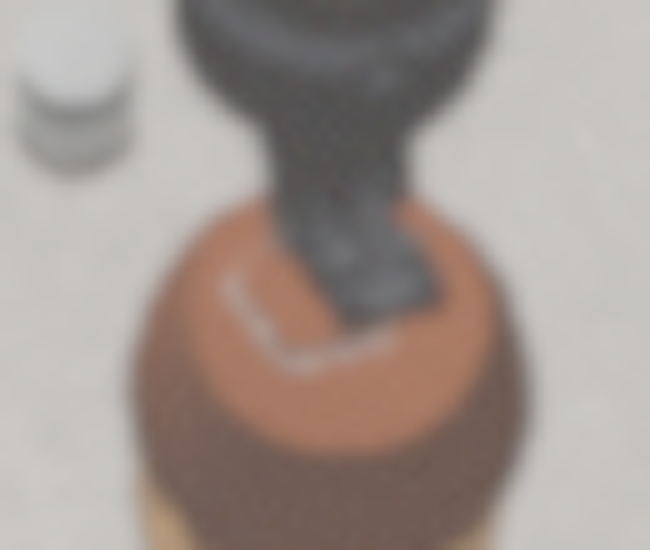

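```bash
python3 - <<'E'
import h,numpy as np
for z in (.14,.16,.172,.19,.21): print(z,*[np.round(h.atz("scene",(245+a/10-.5+.0,235+b/10-.5),z)*1e3) for a,b in [(345,325),(440,300),(285,235),(400,190)]])
u,v=h.proj("top",(.606,.258,.14)).astype(int)
for a in [(265,150),(297,148),(285,180)]:
  uv=(a[0]*70/400-.5+u-35,a[1]*70/400-.5+v-35); print(a,uv,[np.round(h.atz("top",uv,z)*1e3) for z in (.17,.2)])
u,v=h.proj("scene",(.525,-.312,.05)).astype(int)
p=h.proj("scene",(.526,-.312,.071)); print(400+(p[0]-u+35.5)*400/70,(p[1]-v+35.5)*400/70)
for a in [(598,185),(580,180),(615,185)]:
  uv=((a[0]-400)*70/400-.5+u-35,a[1]*70/400-.5+v-35); print(np.round(h.atz("scene",uv,.071)*1e3))
u,v=h.proj("top",(.525,-.312,.05)).astype(int)
p=h.proj("top",(.526,-.312,.071)); print((p[0]-u+35.5)*400/70,(p[1]-v+35.5)*400/70)
E
```

```text
0.14 [604. 270. 140.] [580. 277. 140.] [604. 241. 140.] [572. 246. 140.]
0.16 [609. 276. 160.] [586. 283. 160.] [609. 248. 160.] [578. 253. 160.]
0.172 [612. 280. 172.] [589. 287. 172.] [612. 252. 172.] [581. 257. 172.]
0.19 [617. 285. 190.] [594. 292. 190.] [617. 258. 190.] [586. 263. 190.]
0.21 [622. 291. 210.] [599. 298. 210.] [622. 265. 210.] [592. 269. 210.]
(265, 150) (np.float64(191.875), np.float64(166.75)) [array([626., 220., 170.]), array([617., 217., 200.])]
(297, 148) (np.float64(197.475), np.float64(166.4)) [array([625., 203., 170.]), array([616., 200., 200.])]
(285, 180) (np.float64(195.375), np.float64(172.0)) [array([608., 211., 170.]), array([599., 208., 200.])]
598.6722686853382 184.12541199104405
[ 527. -312.   71.]
[ 534. -320.   71.]
[ 518. -307.   71.]
213.00874653143637 198.4619035654264
```

```bash
python3 - <<'E'
import cv2,numpy as np
def g(f,a,b,c,d):
    p=cv2.imread(f)[b:d,a:c]; return cv2.resize(np.clip(255*(p/255.)**.5,0,255).astype(np.uint8),(400,400),interpolation=cv2.INTER_CUBIC)
cv2.imwrite("pics/z2.png",np.hstack([g("pics/tileabove.png",100,60,260,220),g("pics/tileabove.png",500,80,680,260)]))
cv2.imwrite("pics/z3.png",g("pics/jarabove.png",180,80,360,260))
E
```

```text
(no output)
```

View pics/z2.png

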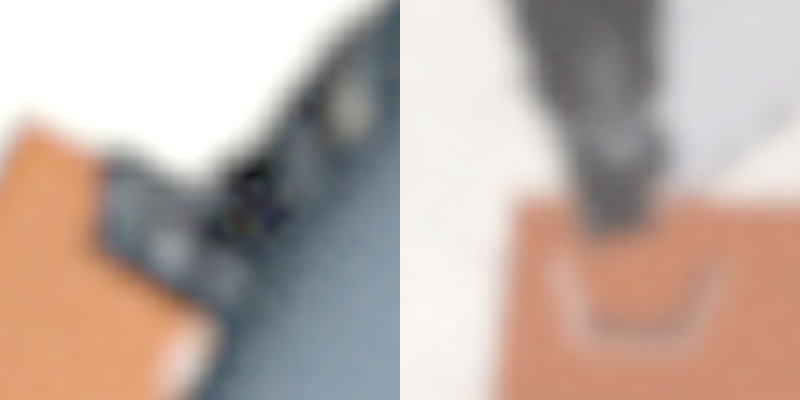

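View pics/z3.png

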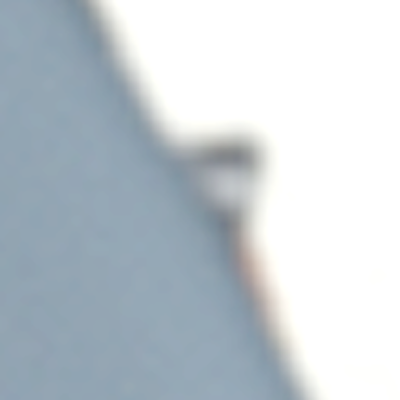

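The crop shows the pad's near corner at (612,252,172) mm, which agrees with the reported TCP. The dark part to the right is the flared knuckle above it. I shift 2 mm and press down.

Request:
carry_out(moves=[[1, 2, -10, 0, 0, 0, 0], [0, 0, -8, 0, 0, 0, 0], [0, 0, -3, 0, 0, 0, 0], [0, 0, -1, 0, 0, 0, 0], [0, 0, -1, 0, 0, 0, 0], [0, 0, -1, 0, 0, 0, 0], [0, 0, 0, 0, 0, 0, 0]])

```text
t: 10.45
ee_pos: [0.6066, 0.2582, 0.1483]
eef_rot: [0.0, 0.154, 0.988, 0.0]
force: [0.5, -0.0, -0.9]
gripper_width: -0.002
```

Request:
carry_out(moves=[[0, 0, -1, 0, 0, 0, 0], [0, 0, -1, 0, 0, 0, 0], [0, 0, -1, 0, 0, 0, 0], [0, 0, 0, 0, 0, 0, 0]])

```text
t: 10.95
ee_pos: [0.6065, 0.2581, 0.145]
eef_rot: [-0.0, 0.154, 0.988, -0.0]
force: [0.4, 0.6, 0.4]
gripper_width: 0.001
```

Request:
carry_out(moves=[[0, 0, -1, 0, 0, 0, 0], [0, 0, -1, 0, 0, 0, 0], [0, 0, 0, 0, 0, 0, 0]])

```text
t: 11.32
ee_pos: [0.6067, 0.2582, 0.1442]
eef_rot: [0.0, 0.154, 0.988, 0.0]
force: [-2.6, -0.8, 4.9]
gripper_width: 0.002
```

Request:
carry_out(moves=[[0, 0, -1, 0, 0, 0, 0], [0, 0, -1, 0, 0, 0, 0], [0, 0, 0, 0, 0, 0, 0]])

```text
t: 11.7
ee_pos: [0.6066, 0.2582, 0.1413]
eef_rot: [0.0, 0.154, 0.988, 0.0]
force: [-1.1, -0.6, 5.4]
gripper_width: 0.001
```

Request:
carry_out(moves=[[0, 0, -1, 0, 0, 0, 0], [0, 0, -1, 0, 0, 0, 0], [0, 0, 0, 0, 0, 0, 0]])

```text
t: 12.08
ee_pos: [0.6066, 0.2582, 0.139]
eef_rot: [0.0, 0.154, 0.988, 0.0]
force: [-1.4, -0.5, 5.0]
gripper_width: -0.005
```

Request:
carry_out(moves=[[0, 0, -1, 0, 0, 0, 0], [0, 0, -1, 0, 0, 0, 0], [0, 0, 0, 0, 0, 0, 0]])

```text
t: 12.45
ee_pos: [0.6067, 0.2582, 0.1385]
eef_rot: [0.001, 0.154, 0.988, 0.0]
force: [-1.8, -0.8, 8.7]
gripper_width: -0.001
```

Request:
carry_out(moves=[[0, 0, -0.7, 0, 0, 0, 0], [0, 0, 0, 0, 0, 0, 0]])

```text
t: 12.7
ee_pos: [0.6067, 0.2582, 0.1381]
eef_rot: [0.001, 0.154, 0.988, 0.0]
force: [-3.0, -1.4, 8.4]
gripper_width: 0.0
```

Request:
carry_out(moves=[[0, 0, 10, 0, 0, 0, 0], [0, 0, 30, 0, 0, 0, 0], [0, 0, 30, 0, 0, 0, 0], [-11, -26, 0, 0, 0, 0, 0], [-11, -26, 0, 0, 0, 0, 0], [-11, -26, 0, 0, 0, 0, 0], [-11, -26, 0, 0, 0, 0, 0], [-11, -26, 0, 0, 0, 0, 0], [-11, -26, 0, 0, 0, 0, 0], [0, 0, 0, 0, 0, 0, 0]])

```text
t: 13.95
ee_pos: [0.54, 0.1008, 0.2058]
eef_rot: [-0.001, 0.155, 0.988, -0.0]
force: [0.6, 0.4, 0.2]
gripper_width: 0.003
```

```bash
python3 look.py jardone "(.606,.258,.14)"
```

```text
14.05 [0.54064644 0.10234942 0.20589424] [-0.11678703  0.3242254  -0.17082642] [0.02517889 0.00632387 0.00882929]
```

View pics/jardone.png

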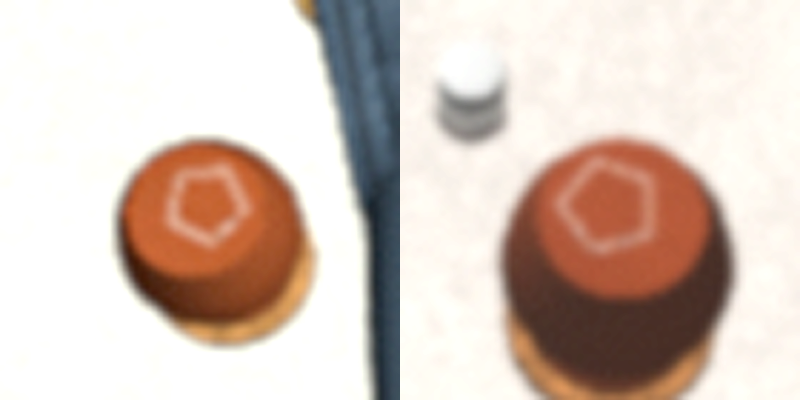

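The jar's outline is complete at (207,205) and (608,205), so its sherd is flush. Now the bowl.

Request:
carry_out(moves=[[-11, -26, 0, 0, 0, 0, 0], [-11, -26, 0, 0, 0, 0, 0], [-11, -26, 0, 0, 0, 0, 0], [-11.5, -26, 0, 0, 0, 0, 0], [0, 0, -35, 0, 0, 0, 0], [0, 0, -35, 0, 0, 0, 0], [0, 0, -28, 0, 0, 0, 0], [0, 0, 0, 0, 0, 0, 0]])

```text
t: 15.05
ee_pos: [0.494, -0.0007, 0.1054]
eef_rot: [-0.003, 0.153, 0.988, 0.0]
force: [-0.9, -0.1, 0.5]
gripper_width: 0.001
```

```bash
python3 look.py bowlabove "(.496,-.002,.083)"
```

```text
15.15 [ 0.49656437 -0.00128343  0.10895702] [ 0.65916738 -0.3786772   0.04892306] [-0.04299292 -0.01839307  0.04425137]
```

View pics/bowlabove.png

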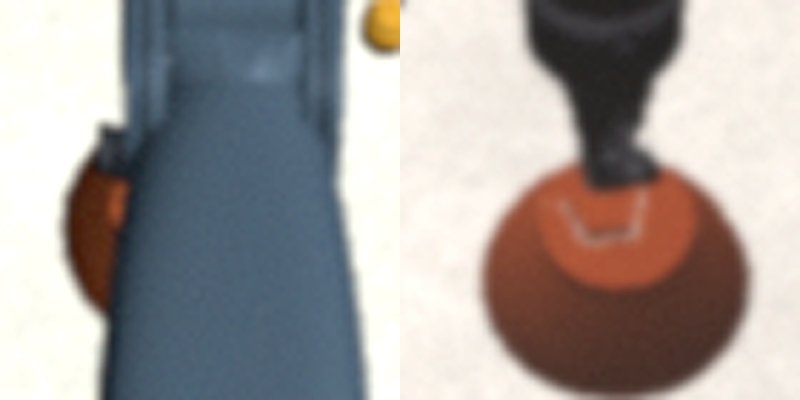

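The tip is at about (605,183), above the bowl's sherd at (607,215). I press down.

Request:
carry_out(moves=[[0, -1, -8, 0, 0, 0, 0], [0, 0, -6, 0, 0, 0, 0], [0, 0, -2, 0, 0, 0, 0], [0, 0, -1, 0, 0, 0, 0], [0, 0, -1, 0, 0, 0, 0], [0, 0, 0, 0, 0, 0, 0]])

```text
t: 15.9
ee_pos: [0.4961, -0.0029, 0.0906]
eef_rot: [0.0, 0.154, 0.988, -0.0]
force: [-1.0, 0.7, 0.5]
gripper_width: -0.003
```

Request:
carry_out(moves=[[0, 0, -1, 0, 0, 0, 0], [0, 0, -1, 0, 0, 0, 0], [0, 0, -1, 0, 0, 0, 0], [0, 0, 0, 0, 0, 0, 0]])

```text
t: 16.4
ee_pos: [0.4959, -0.0028, 0.0874]
eef_rot: [-0.0, 0.154, 0.988, -0.0]
force: [-0.5, -0.6, -0.6]
gripper_width: 0.0
```

Request:
carry_out(moves=[[0, 0, -1, 0, 0, 0, 0], [0, 0, -1, 0, 0, 0, 0], [0, 0, 0, 0, 0, 0, 0]])

```text
t: 16.77
ee_pos: [0.4962, -0.0029, 0.0862]
eef_rot: [0.0, 0.154, 0.988, -0.0]
force: [-2.9, 0.5, 5.3]
gripper_width: 0.005
```

Request:
carry_out(moves=[[0, 0, -1, 0, 0, 0, 0], [0, 0, -1, 0, 0, 0, 0], [0, 0, 0, 0, 0, 0, 0]])

```text
t: 17.15
ee_pos: [0.4962, -0.0028, 0.0835]
eef_rot: [0.0, 0.154, 0.988, 0.0]
force: [-1.5, 0.5, 3.9]
gripper_width: 0.003
```

Request:
carry_out(moves=[[0, 0, -1, 0, 0, 0, 0], [0, 0, -1, 0, 0, 0, 0], [0, 0, 0, 0, 0, 0, 0]])

```text
t: 17.52
ee_pos: [0.4962, -0.0029, 0.0814]
eef_rot: [0.0, 0.154, 0.988, 0.0]
force: [-0.5, 0.2, 5.3]
gripper_width: 0.001
```

Request:
carry_out(moves=[[0, 0, -1, 0, 0, 0, 0], [0, 0, -1, 0, 0, 0, 0], [0, 0, 0, 0, 0, 0, 0]])

```text
t: 17.9
ee_pos: [0.4962, -0.0029, 0.0804]
eef_rot: [0.0, 0.154, 0.988, -0.0]
force: [-2.8, 0.4, 8.2]
gripper_width: 0.001
```

Request:
carry_out(moves=[[0, 0, -0.7, 0, 0, 0, 0], [0, 0, 0, 0, 0, 0, 0]])

```text
t: 18.15
ee_pos: [0.4962, -0.0029, 0.08]
eef_rot: [0.0, 0.154, 0.988, -0.0]
force: [-4.4, -0.5, 9.3]
gripper_width: 0.004
```

Request:
carry_out(moves=[[0, 0, 10, 0, 0, 0, 0], [0, 0, 30, 0, 0, 0, 0], [0, 0, 40, 0, 0, 0, 0], [0, 0, 40, 0, 0, 0, 0], [0, 0, 30, 0, 0, 0, 0], [-20, 40, 0, 0, 0, 0, 0], [-20, 40, 0, 0, 0, 0, 0], [-20, 40, 0, 0, 0, 0, 0], [-20, 40, 0, 0, 0, 0, 0], [-20, 40, 0, 0, 0, 0, 0], [-20, 40, 0, 0, 0, 0, 0], [0, 0, 0, 0, 0, 0, 0], [0, 0, 0, 0, 0, 0, 0]])

```text
t: 19.77
ee_pos: [0.376, 0.2369, 0.2283]
eef_rot: [-0.0, 0.154, 0.988, -0.001]
force: [0.4, 0.1, 0.1]
gripper_width: -0.002
```

```bash
python3 look.py bowldone "(.496,-.002,.083)"; python3 - <<'E'
import cv2,numpy as np
from station import manip
im=manip.read_camera("top")["pixels"][:,:,::-1]
o=np.load("top0.npz")["pixels"][:,:,::-1]
cv2.imwrite("pics/end.png",np.vstack([cv2.resize(im,(400,300)),cv2.resize(cv2.absdiff(im,o)*3,(400,300))]))
E
```

```text
19.875 [0.37645576 0.23635201 0.22845319] [ 0.37502738  0.2006659  -0.54543314] [-0.01994111 -0.01218537 -0.02506978]
```

View pics/bowldone.png

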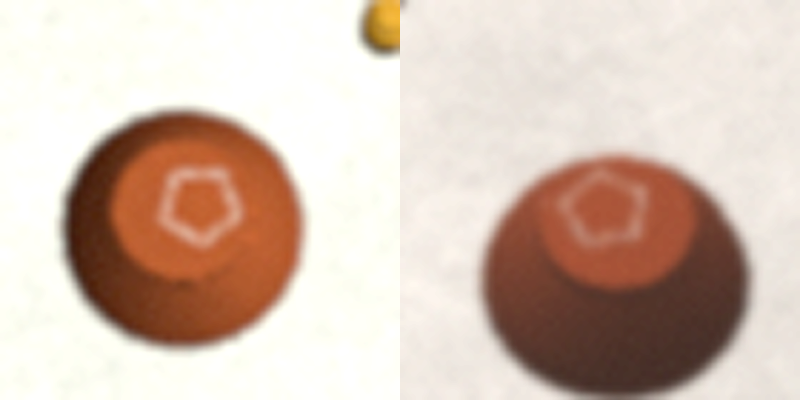

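View pics/end.png

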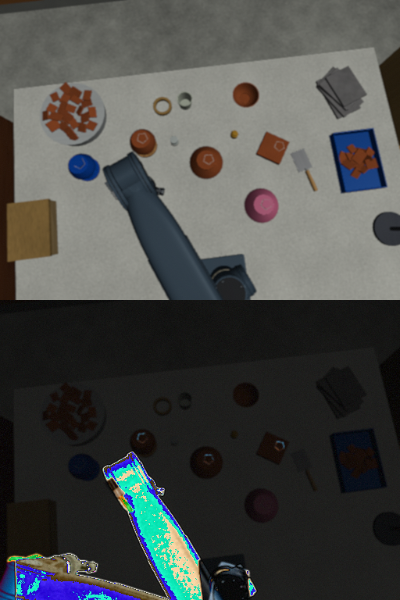

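The bowl's outline is complete at (200,207) and (603,208). The difference image shows change only at the three sherds and the arm, with nothing else moved. The brush is hidden under the arm; the tool is at z 228 there, well above it. I hand in.

```bash
python3 - <<'E'
from station import manip
print(manip.job_done())
E
```

```text
the job is handed in; nothing more can be done
None
```

I pressed the three sherds in with shut fingertips in the order tile, jar, bowl, and handed the job in at about 20 s. The hand-in gives no verdict, so what follows rests on my own checks.

- **Pressing:** each sherd slid at about 4 to 6 N. I stopped when the force, read between moves, had risen to 8.4–9.3 N at the flush height (tile about 42 mm, jar 138 mm, bowl 80 mm).
- **Flush:** afterwards both cameras showed the full cream outline on each piece; before, part of it was hidden behind the proud sherd.
- **Bystanders:** the final top-view difference showed change only at the sherds and the arm. I could not check the brush in that picture because the arm hid it. The tool stayed at z 228 mm on its way there.
- **End pose:** the arm finished clear of everything, with the force reading near zero.
- **Disagreement:** over the jar, the gripper's flared knuckle first looked like an 18 mm offset of the fingertip. The pad corner then agreed with the reported position to about 4 mm, and I pressed there.

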